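# Charge a bench hand pump until its indicator pin is out

### The job

Charge the small grey hand pump: with your fingertips push its wide black mushroom plunger well down and let it spring back up, again and again, until the steel indicator pin beside it stands fully out of its collar; finish with the plunger sprung back up. Only push: keep off the pin, do not press the small bleed button at the pump's other end, and do not pick up, move or knock over the small things standing round the pump.

Things in the scene. Friction and masses are not known exactly. Their poses are not given: they have to be found in the camera images.
- pump: the hand pump, screwed down to the worktop: dark base plate 84 (x) x 150 (y) x 10 mm with a grey housing 60 x 130 mm up to 52 mm. Origin at the centre of its underside. On its top, in a row along its own y axis: plunger at y = -38 mm, indicator pin at y = +18 mm, bleed button at y = +48 mm; its z points up
- plunger_top (a point): centre of the top face of the plunger's black mushroom head, 32 mm across and 16 mm thick, on a 15 mm steel rod; 102 mm above the pump's underside when up. It moves with the plunger
- plunger (a joint): how far the plunger is pressed down, 0 (up) to 0.018 m (bottom). A spring returns it; it takes about 4.5 N to start, up to about 12 N at the bottom
- indicator_pin (a joint): how far the indicator pin is out, 0 to 0.026 m (fully out, where it stops). It starts between 0 and 0.008 m. Each push of the plunger raises it by 0.4 times the push (about 7 mm for a full stroke) and it stays there while the plunger returns; several strokes are needed. Once it is out, more strokes do no harm
- pin_tip (a point): centre of the top of the indicator pin, a steel pin 12 mm in diameter in a 20 mm aluminium collar whose rim is 60 mm above the pump's underside. The tip is 2 mm above that rim at pin value 0 and 28 mm above it when fully out; a black band round the pin's foot, 5 mm high, is then all in view
- bleed_top (a point): centre of the top of the bleed button, black, 14 mm in diameter in a flat aluminium collar, 60 mm above the pump's underside; not to be pressed
- bleed_button (a joint): how far the bleed button is pressed, 0 to 0.004 m
- thumb_nut: loose white knurled thumb nut, 26 mm across, 17 mm high, near the pump; origin at the centre of its underside. A bystander
- brass_coupling: loose brass coupling, 22 mm across, 25 mm high, near the pump; origin at the centre of its underside. A bystander
- vial_c: loose empty glass vial with white cap, 25 mm across, 50 mm high, near the pump; origin at the centre of its underside. A bystander
- fixture_block_a: loose pale aluminium block, 25 x 40 x 21 mm, near the pump; origin at the centre of its underside. A bystander

How it is judged:
On the way, in this order (a step that is already met when the one before it is completed fails the run):
1. the plunger is pushed down at least 10 mm (value of joint plunger above 0.01 m and value of joint indicator_pin below 0.02 m), for 0.02 s.
2. the plunger is let up again (value of joint plunger below 0.005 m), for 0.02 s.
3. the plunger is pushed down at least 10 mm a second time (value of joint plunger above 0.01 m), for 0.02 s.
4. the indicator pin stands fully out (at least 24 of 26 mm) (value of joint indicator_pin above 0.024 m), for 0.2 s.
At the end, for the whole second after the job is handed in: the indicator pin is at least 24 mm out of 26, the plunger is up again (within 3 mm), the bleed button is up, and the four bystanders stand upright within 20 mm of where they stood (value of joint indicator_pin above 0.024 m and value of joint plunger below 0.003 m and value of joint bleed_button below 0.002 m and distance of each of thumb_nut, brass_coupling, vial_c, fixture_block_a from where it was at the start of the episode below 0.02 m and angle between each of thumb_nut, brass_coupling, vial_c, fixture_block_a's own z axis and vertical below 0.3 rad); the robot touches nothing.
It fails at once if the robot touches the indicator pin (contact force between any of the fingers, the arm and indicator_pin_c0 above 1 N).
It fails at once if the bleed button is pressed by 2 mm or more (value of joint bleed_button above 0.002 m).
It fails at once if a bystander is moved or lifted by 20 mm or knocked over (distance of any of thumb_nut, brass_coupling, vial_c, fixture_block_a from where it was at the start of the episode above 0.02 m or angle between any of thumb_nut, brass_coupling, vial_c, fixture_block_a's own z axis and vertical above 0.5 rad).
It also fails if it takes over 42 s, if anything falls off the work surface, if the arm or the gripper's body presses on something with over 40 N, if the wrist force passes 120 N, or if a joint passes its speed limit or range.

### The arm

A 6-joint arm with a two-finger parallel gripper is mounted at the origin on a cart in front of the work surface, level with it; the furniture and walls round the work are solid. World frame = base frame: x ahead of the robot, y to its left, z up, the work surface at z = 0. Lengths are in m, angles in rad, forces in N, time in s.
With the tool pointing down it reaches from about 0.35 to 0.925 m from the base axis. Payload 6.4 kg.
Tool frame: the origin (TCP) lies at the very end of the fingers, on their centre line; the grasp point (between the pads) lies manip.tcp_to_grasp behind it (manip.tcp_to_grasp is the distance from the TCP to the grasp point, in m); x points along the fingers, y is the direction in which the jaws open and shut, and the axes are right-handed (so a half turn about x gives the same grasp; the last joint's range is limited). The gripper opens to 85 mm and grips with 20 to 120 N. Pads are 22 mm wide; open, the fingers measure 114 mm over their backs; the gripper's body (76 mm by 85 mm) begins 54 mm behind the grasp point. The pads swing forward as they close: fully open they stand 13 mm farther back than shut.
Start: joints at [-1.294, 0.245, 1.558, -0, 1.339, -0.174], TCP at [0.283, -0.585, 0.231] pointing down, gripper open.
Joint ranges: [-3.13, 3.13], [-1.02, 2.26], [0.13, 2.54], [-0.95, 4.09], [0.21, 2.88], [-2.74, 2.74]. Speed limits (rad/s): [2.57, 2.57, 3.14, 3.14, 3.14, 3.14].

### API

Orientations are given as a unit quaternion [w, x, y, z].
In Python, from workcell import manip, vision, models gives the robot as it stands.
- The arm moves only by the shell command python3 -m creep 'ROWS' [FORCE]. ROWS is JSON, one flat list of numbers, 7 for each row, row after row: the turn, a rotation vector about the tool's x, y, z in degrees, then the shift along the tool's x, y, z in mm, then the closure, from -1 (fully open) to 1 (shut), so that 0 is half open. A call has 1 to 5 rows; each row shifts and turns the commanded pose from where the row before left it, along the tool's axes as they then stand; what a row does not reach is not made up. A row lasts 1/12 s, in which the tool goes at most 41.7 mm and 7.16 degrees, less where a joint would pass 70% of its speed; a pose out of reach is approached as far as the arm can. A call is refused whole if a number of a shift passes 41.7 or a number of a turn 7.16, either way. A call with a gripper value outside its range is refused whole. The fingers move at their own pace and stop on an object; FORCE is the grip in N (left out, the last holds). Time passes only in rows, so rows that do not move let the fingers close. It gives the time, the measured TCP pose, the force and the opening at its end, in the units of the state.
- manip.get_obs(): the state, without advancing time (a new reading comes with each control period).
- vision.grab_frame(name): name is "scene" or "side" or "wrist"; returns (picture, depth): 480x640x3 uint8, red, green, blue; 480x640 float32, m along the optical axis (not along the pixel's ray), 0 where there is no reading.
- vision.camera_params(name): a dict with "mtx" (3x3 intrinsics, pixels), "R" (3x3) and "t" (3): a world point X has camera coordinates R X + t. Camera axes: x right, y down, z forward; pixel columns grow to the right and rows downward; lengths in m; the calibration is good to about 2 mm. A picture is of the moment at which its call begins: read the wrist's pose just before it. camera_params takes no time and is no camera call; for the wrist camera it gives the pose at the moment of the call.
- manip.sign_off(): hands the job in, once; it reports no verdict.
Trained networks look in the newest picture that a camera, given by its name, has taken for a name from the list of things; names that differ only in an ending like _2 or _b are one class to them, and where a whole thing is asked for, a point or a joint stands for the part that bears it (a point fixed in the world has none). Each returns a list of dicts, best first, with "confidence" (0 to 1); they miss things now and then, are a little off and sometimes report something else, mostly with a low value. They report only what shows in the picture. A call takes as long as a camera call.
- models.find_in(camera, thing): "bbox" ([centre column, centre row, width, height] in pixels, round what is visible of it).
- models.spot_point(camera, thing): "pixel" ([column, row] in pixels: a listed point, or the origin of a listed thing).
The state is a dict: "time_s": time; "joint_positions": joint angles; "joint_velocities": joint speeds; "effort": joint torques, N m; "tool_pos": TCP position; "orientation": TCP orientation; "contact_force": force on the tool from outside, world axes, zero at the start; "wrist_torque": the same for the moment, N m; "grip_width": finger opening in m.
Only numpy, scipy, OpenCV 4.12 (cv2) and the standard library are available. Lean on these libraries where they do the work, as an engineer would, in place of code of your own. Each camera call takes 0.05 s, during which the arm holds its last target.

## Working session

There is one attempt and no reset: what is moved stays moved. The work goes in short steps, Python scripts to look and compute and a shell command to move; the robot and the scene stay as the last step left them, time stands still between calls to the robot, and variables do not carry over. Pictures are saved under pics/ and viewed, and the job is handed in when it is done.

```bash
ls; mkdir -p pics; cat > h.py <<'E'
import numpy as np, cv2
from workcell import manip, vision, models
def snap(cam,name):
    im,d=vision.grab_frame(cam); cv2.imwrite(f'pics/{name}.png',im[:,:,::-1]); return im,d
def w(cam,px,d=None,z=None,P=None):
    P=P or vision.camera_params(cam); K,R,t=map(np.array,(P['mtx'],P['R'],P['t']))
    r=np.linalg.inv(K)@[px[0],px[1],1]
    if d is not None: return R.T@(r*d-t)
    o=-R.T@t; v=R.T@r; return o+v*(z-o[2])/v[2]
def tri(obs):
    A=[];b=[]
    for P,px in obs:
        K,R,t=map(np.array,(P['mtx'],P['R'],P['t'])); o=-R.T@t; v=R.T@np.linalg.inv(K)@[px[0],px[1],1]; v/=np.linalg.norm(v)
        M=np.eye(3)-np.outer(v,v); A.append(M); b.append(M@o)
    X=np.linalg.lstsq(np.vstack(A),np.hstack(b),rcond=None)[0]
    return X,[np.linalg.norm(a@X-c) for a,c in zip(A,b)]
E
python3 - <<'E'
from h import *
np.set_printoptions(precision=3,suppress=True)
o=manip.get_obs(); print(o['time_s'],o['tool_pos'],o['orientation'],o['grip_width'],manip.tcp_to_grasp)
for c in ['scene','side']:
    im,d=snap(c,c+'0')
    P=vision.camera_params(c); print(c,-np.array(P['R']).T@np.array(P['t']))
    for th in ['plunger_top','pin_tip','bleed_top','pump']:
        for r in models.spot_point(c,th)[:2]:
            px=r['pixel']; dd=d[int(px[1]),int(px[0])]
            print(th,r['confidence'],px,w(c,px,d=dd))
print(manip.get_obs()['time_s'])
E
```

```text
pics
0.0 [ 0.283 -0.585  0.23 ] [-0.157 -0.689 -0.159  0.689] 0.0855147063398042 0.0187
scene [-0.132  0.78   0.574]
plunger_top 0.83 [331.9, 217.4] [ 0.466 -0.029  0.103]
plunger_top 0.52 [374.2, 261.3] [ 0.408 -0.086  0.007]
pin_tip 0.5 [312.2, 244.7] [0.471 0.022 0.067]
bleed_top 0.53 [302.9, 259.9] [0.459 0.063 0.058]
pump 0.92 [319.5, 278.5] [0.437 0.046 0.021]
side [0.048 0.561 0.652]
plunger_top 0.82 [327.5, 217.4] [ 0.475 -0.034  0.102]
pin_tip 0.57 [308.3, 256.9] [0.465 0.027 0.068]
bleed_top 0.6 [297.7, 270.8] [0.463 0.055 0.06 ]
pump 0.88 [313.1, 283.1] [0.439 0.049 0.044]
0.5
```

View pics/scene0.png

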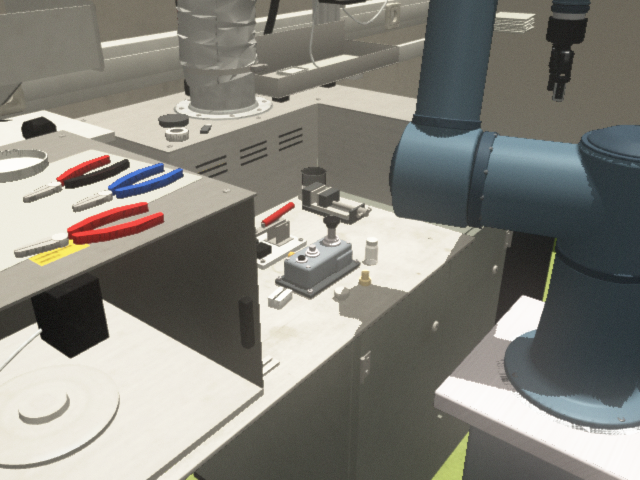

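View pics/side0.png

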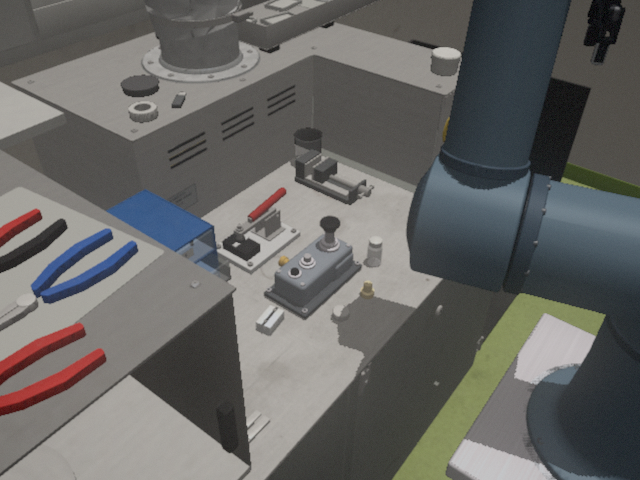

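```bash
python3 - <<'E'
from h import *
from scipy.spatial.transform import Rotation as Ro
np.set_printoptions(precision=4,suppress=True)
S=vision.camera_params('scene');D=vision.camera_params('side')
for n,a,b in [('pl',[331.9,217.4],[327.5,217.4]),('pin',[312.2,244.7],[308.3,256.9]),('bl',[302.9,259.9],[297.7,270.8]),('pump',[319.5,278.5],[313.1,283.1])]: print(n,*tri([(S,a),(D,b)]))
q=manip.get_obs()['orientation']; print(Ro.from_quat([q[1],q[2],q[3],q[0]]).as_matrix())
for th in ['thumb_nut','brass_coupling','vial_c','fixture_block_a']:
    for c in ['scene','side']:
        for r in models.spot_point(c,th)[:2]: print(th,c,r['confidence'],r['pixel'],w(c,r['pixel'],z=0))
E
```

```text
pl [ 0.4802 -0.0447  0.0934] [np.float64(0.0019283033652386546), np.float64(0.0019283033652389137)]
pin [0.459  0.036  0.0768] [np.float64(0.0009587792924205563), np.float64(0.0009587792924205831)]
bl [0.4759 0.0411 0.0429] [np.float64(0.0012371784608661996), np.float64(0.0012371784608664511)]
pump [ 0.4772 -0.0045 -0.0175] [np.float64(0.0014393820224142253), np.float64(0.0014393820224134892)]
[[-0.      0.4357 -0.9001]
 [ 0.     -0.9001 -0.4357]
 [-1.     -0.     -0.    ]]
thumb_nut scene 0.61 [341.5, 297.6] [0.3886 0.0454 0.    ]
thumb_nut side 0.58 [340.5, 321.1] [0.3839 0.0514 0.    ]
brass_coupling scene 0.59 [301.4, 261.0] [ 0.5257 -0.0127  0.    ]
brass_coupling scene 0.42 [363.2, 280.7] [ 0.3909 -0.0247  0.    ]
brass_coupling side 0.74 [366.9, 294.3] [ 0.3844 -0.021   0.    ]
brass_coupling side 0.67 [341.8, 319.2] [0.3846 0.047  0.    ]
vial_c scene 0.87 [375.3, 264.1] [ 0.4072 -0.0895  0.    ]
vial_c side 0.81 [373.0, 262.8] [ 0.4183 -0.0903  0.    ]
fixture_block_a scene 0.76 [281.5, 301.2] [0.463  0.1178 0.    ]
fixture_block_a scene 0.39 [320.2, 274.3] [0.4664 0.005  0.    ]
fixture_block_a side 0.89 [270.2, 322.8] [0.4647 0.1189 0.    ]
```

The plunger head is at (332,217) in the scene view and (327,217) in the side view, at about (0.47, -0.032, 0.102). The pin is about 56 mm along +y from it, and the bystanders stand on the -x side and at the +y end. I'll travel high with the gripper shut.

```bash
python3 -m creep '[0,0,0,0,-28,-28,1, 0,0,0,0,-28,-28,1, 0,0,0,0,-28,-28,1, 0,0,0,0,-28,-28,1, 0,0,0,0,-28,-28,1]' 40; python3 -m creep '[0,0,0,0,-28,-28,1, 0,0,0,0,-28,-28,1, 0,0,0,0,-28,-28,1, 0,0,0,0,-28,-28,1, 0,0,0,0,-28,-28,1]'
```

```text
time_s: 1.32
tool_pos: [0.3485, -0.3964, 0.2313]
orientation: [0.158, 0.689, 0.158, -0.689]
contact_force: [0.6, -0.2, -0.5]
grip_width: 0.0257
time_s: 1.73
tool_pos: [0.4135, -0.2093, 0.2316]
orientation: [0.158, 0.689, 0.158, -0.689]
contact_force: [1.9, 0.2, -0.3]
grip_width: -0.0001
```

```bash
python3 -m creep '[0,0,0,0,-28,-28,1, 0,0,0,0,-28,-28,1, 0,0,0,0,0,0,1, 0,0,0,0,0,0,1]'; python3 - <<'E'
from h import *
np.set_printoptions(precision=4,suppress=True)
o=manip.get_obs(); print(o['time_s'],o['tool_pos'],o['contact_force'])
P=vision.camera_params('wrist'); im,d=snap('wrist','w1')
print(-np.array(P['R']).T@np.array(P['t']))
for th in ['plunger_top','pin_tip','bleed_top','vial_c']:
    for r in models.spot_point('wrist',th)[:2]:
        px=r['pixel']; print(th,r['confidence'],px,w('wrist',px,d=d[int(px[1]),int(px[0])],P=P), w('wrist',px,z=.102,P=P))
E
```

```text
time_s: 2.07
tool_pos: [0.4397, -0.1345, 0.2315]
orientation: [0.16, 0.689, 0.159, -0.689]
contact_force: [-0.7, -0.2, -0.5]
grip_width: -0.0001
2.0667 [ 0.4397 -0.1345  0.2315] [-0.6592 -0.2106 -0.4671]
[ 0.4993 -0.105   0.3746]
plunger_top 0.7 [203.4, 126.6] [ 0.4678 -0.0288  0.1031] [ 0.4677 -0.0285  0.102 ]
pin_tip 0.54 [151.1, 98.9] [0.4655 0.0261 0.07  ] [0.4691 0.0123 0.102 ]
pin_tip 0.34 [270.0, 200.4] [ 0.4278 -0.0929  0.0509] [ 0.4391 -0.0948  0.102 ]
bleed_top 0.75 [120.1, 74.9] [0.4708 0.0591 0.06  ] [0.4746 0.0372 0.102 ]
vial_c 0.56 [272.3, 202.4] [ 0.427  -0.0956  0.0509] [ 0.4384 -0.097   0.102 ]
```

View pics/w1.png

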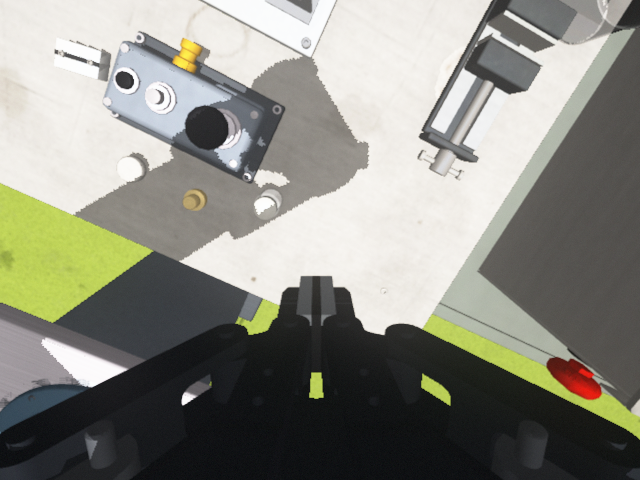

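The wrist picture shows the black plunger head at (206,127), the pin at (158,96), the bleed button at (125,78), and the closed fingertips at (316,280). All three views put the plunger at about (0.469, -0.030, 0.102). I'll move over it and descend to 10 mm above.

```bash
python3 -m creep '[0,0,0,0,-27,-24,1, 0,0,0,0,-27,-24,1, 0,0,0,0,-27,-24,1, 0,0,0,0,0,0,1, 0,0,0,0,0,0,1]'; python3 -m creep '[0,0,0,36,0,0,1, 0,0,0,36,0,0,1, 0,0,0,30,0,0,1, 0,0,0,12,0,0,1, 0,0,0,0,0,0,1]';python3 - <<'E'
from h import *
im,d=snap('side','s2'); cv2.imwrite('pics/s2c.png',cv2.resize(im[120:360,200:520,::-1],None,fx=2.5,fy=2.5))
im,d=snap('wrist','w2')
E
```

```text
time_s: 2.73
tool_pos: [0.4689, -0.0317, 0.2312]
orientation: [-0.159, -0.689, -0.158, 0.689]
contact_force: [0.1, -0.5, 0.0]
grip_width: -0.0002
time_s: 3.15
tool_pos: [0.4658, -0.033, 0.1135]
orientation: [-0.156, -0.687, -0.158, 0.692]
contact_force: [-0.1, 0.4, -0.6]
grip_width: -0.0004
```

View pics/s2c.png

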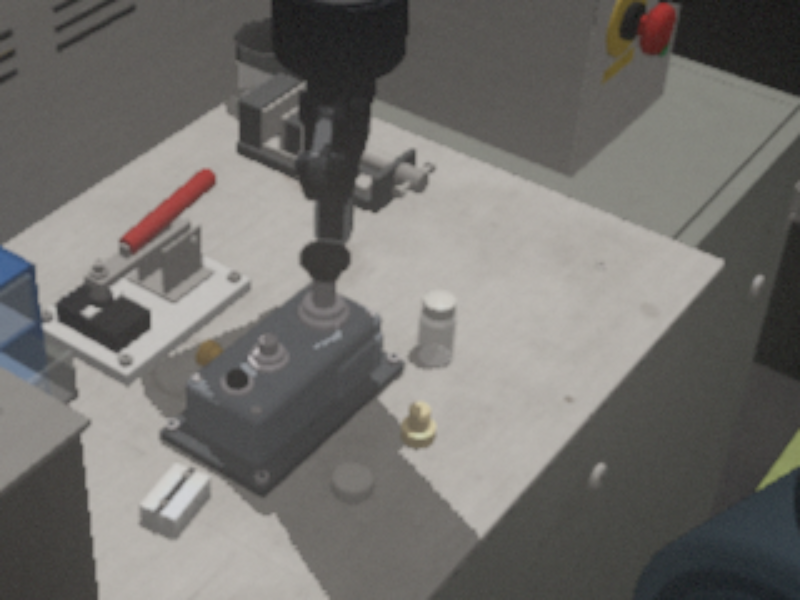

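View pics/w2.png

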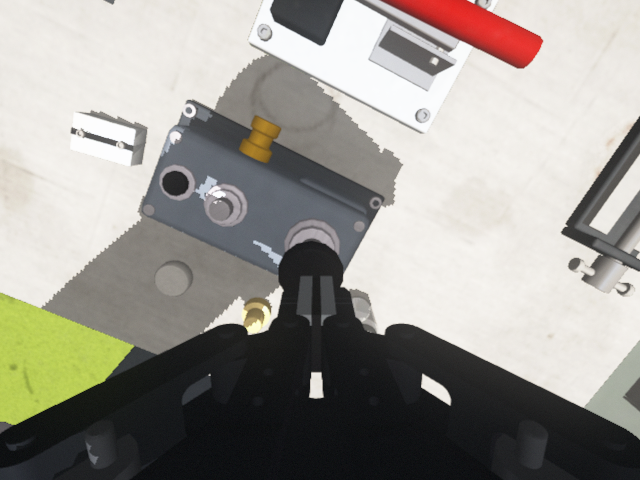

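The wrist view shows the fingertips at (316,277) over the plunger head (centre about (311,265)), with the pin well clear at (222,205). First stroke.

```bash
python3 -m creep '[0,0,0,15,0,0,1, 0,0,0,16,0,0,1, 0,0,0,0,0,0,1, 0,0,0,0,0,0,1]'; python3 - <<'E'
from h import *
o=manip.get_obs(); print(o['tool_pos'],o['contact_force'])
im,d=snap('side','s3'); cv2.imwrite('pics/s3c.png',cv2.resize(im[180:320,240:420,::-1],None,fx=4,fy=4))
E
```

```text
time_s: 3.58
tool_pos: [0.471, -0.0337, 0.0891]
orientation: [0.159, 0.691, 0.157, -0.688]
contact_force: [-0.6, -1.1, 4.9]
grip_width: -0.0001
[ 0.47097955 -0.03367541  0.08909352] [-0.55619212 -1.09293703  4.94339338]
```

View pics/s3c.png

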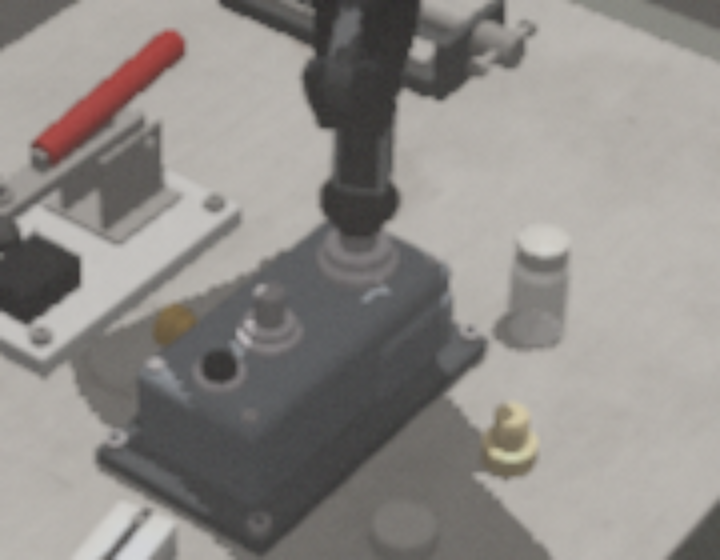

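The plunger is pressed about 13 mm here (head at (360,205) in the crop) and the pin has risen (270,300). I'll press a little deeper, then release.

```bash
python3 -m creep '[0,0,0,5,0,0,1, 0,0,0,0,0,0,1]'; python3 -m creep '[0,0,0,-15,0,0,1, 0,0,0,-17,0,0,1, 0,0,0,0,0,0,1, 0,0,0,0,0,0,1]';  python3 -m creep '[0,0,0,16,0,0,1, 0,0,0,17,0,0,1, 0,0,0,0,0,0,1, 0,0,0,0,0,0,1]'
```

```text
time_s: 3.8
tool_pos: [0.4712, -0.0337, 0.0846]
orientation: [0.159, 0.691, 0.157, -0.688]
contact_force: [-2.4, -1.4, 8.9]
grip_width: 0.0004
time_s: 4.13
tool_pos: [0.4704, -0.0329, 0.1156]
orientation: [0.159, 0.691, 0.157, -0.688]
contact_force: [0.4, 0.3, -0.2]
grip_width: -0.0
time_s: 4.47
tool_pos: [0.4716, -0.0331, 0.0839]
orientation: [0.159, 0.691, 0.157, -0.688]
contact_force: [-3.2, 0.5, 21.3]
grip_width: -0.0002
```

```bash
python3 -m creep '[0,0,0,-15,0,0,1, 0,0,0,-18,0,0,1, 0,0,0,0,0,0,1, 0,0,0,0,0,0,1]';  python3 -m creep '[0,0,0,16,0,0,1, 0,0,0,17,0,0,1, 0,0,0,0,0,0,1, 0,0,0,0,0,0,1]'; python3 -m creep '[0,0,0,-15,0,0,1, 0,0,0,-18,0,0,1, 0,0,0,0,0,0,1, 0,0,0,0,0,0,1]'; python3 - <<'E'
from h import *
im,d=snap('side','s4'); cv2.imwrite('pics/s4c.png',cv2.resize(im[180:320,240:420,::-1],None,fx=4,fy=4))
E
```

```text
time_s: 4.8
tool_pos: [0.4691, -0.0323, 0.1136]
orientation: [0.158, 0.69, 0.158, -0.689]
contact_force: [0.9, 0.5, -0.4]
grip_width: -0.0
time_s: 5.13
tool_pos: [0.4708, -0.0327, 0.0838]
orientation: [0.159, 0.69, 0.158, -0.689]
contact_force: [-9.2, 2.1, 31.4]
grip_width: 0.0003
time_s: 5.47
tool_pos: [0.4685, -0.032, 0.1126]
orientation: [-0.158, -0.689, -0.158, 0.689]
contact_force: [-0.4, -0.1, -1.1]
grip_width: -0.0004
```

View pics/s4c.png

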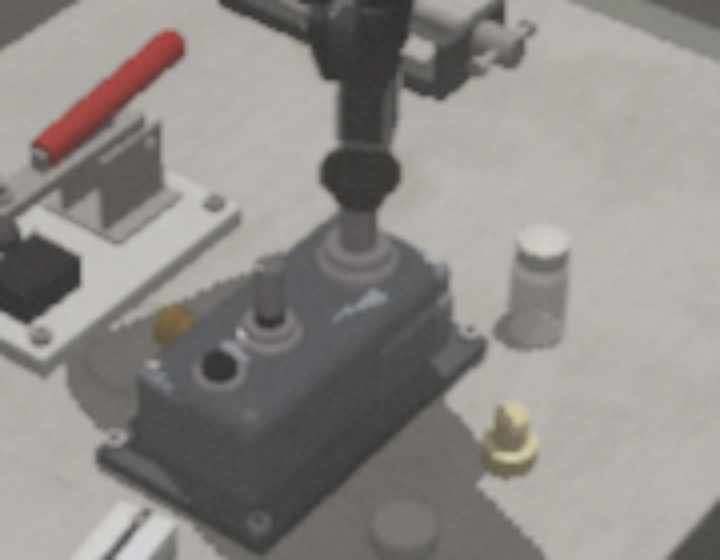

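The pin tip is at (270,260) and its black band is starting to show at (270,322), so it is nearly or fully out. The plunger is up. Two more strokes to be sure; extra strokes do no harm.

```bash
python3 -m creep '[0,0,0,16,0,0,1, 0,0,0,15,0,0,1, 0,0,0,0,0,0,1, 0,0,0,0,0,0,1]'; python3 -m creep '[0,0,0,-15,0,0,1, 0,0,0,-16,0,0,1, 0,0,0,0,0,0,1, 0,0,0,0,0,0,1]'; python3 -m creep '[0,0,0,16,0,0,1, 0,0,0,15,0,0,1, 0,0,0,0,0,0,1, 0,0,0,0,0,0,1]'; python3 -m creep '[0,0,0,-15,0,0,1, 0,0,0,-35,0,0,1, 0,0,0,-35,0,0,1, 0,0,0,-35,0,0,1, 0,0,0,0,0,0,1]';  python3 -m creep '[0,0,0,0,30,25,1, 0,0,0,0,30,25,1, 0,0,0,0,30,25,1, 0,0,0,0,0,0,1, 0,0,0,0,0,0,1]'; python3 - <<'E'
from h import *
np.set_printoptions(precision=4,suppress=True)
o=manip.get_obs(); print(o['time_s'],o['tool_pos'],o['contact_force'])
P=vision.camera_params('wrist')
im,dw=snap('wrist','w5')
for th in ['plunger_top','pin_tip','bleed_top']:
    for r in models.spot_point('wrist',th)[:1]:
        px=r['pixel']; c,rr=int(px[0]),int(px[1]); print('w',th,r['confidence'],px,w('wrist',px,d=np.median(dw[rr-1:rr+2,c-1:c+2]),P=P))
im,d=snap('side','s5'); cv2.imwrite('pics/s5c.png',cv2.resize(im[180:340,240:420,::-1],None,fx=3.7,fy=3.7))
for th in ['plunger_top','pin_tip','bleed_top']:
    for r in models.spot_point('side',th)[:1]:
        px=r['pixel']; print(th,r['confidence'],px,w('side',px,d=d[int(px[1]),int(px[0])]))
for th in ['thumb_nut','brass_coupling','vial_c','fixture_block_a']:
    for r in models.spot_point('side',th)[:2]: print(th,r['confidence'],r['pixel'])
E
```

```text
time_s: 5.85
tool_pos: [0.47, -0.0324, 0.0839]
orientation: [0.158, 0.689, 0.158, -0.689]
contact_force: [-4.6, 1.9, 20.8]
grip_width: -0.0002
time_s: 6.18
tool_pos: [0.4682, -0.0319, 0.1122]
orientation: [-0.158, -0.689, -0.158, 0.69]
contact_force: [0.1, -0.5, -0.7]
grip_width: -0.0002
time_s: 6.52
tool_pos: [0.47, -0.0323, 0.0839]
orientation: [0.158, 0.689, 0.158, -0.689]
contact_force: [-5.5, 0.6, 22.4]
grip_width: -0.0002
time_s: 6.93
tool_pos: [0.4718, -0.0329, 0.2076]
orientation: [0.16, 0.692, 0.156, -0.686]
contact_force: [1.3, -0.2, 0.1]
grip_width: -0.0003
time_s: 7.35
tool_pos: [0.4392, -0.1467, 0.1999]
orientation: [-0.156, -0.689, -0.158, 0.69]
contact_force: [-0.5, 0.0, 0.4]
grip_width: 0.0
7.35 [ 0.4392 -0.1467  0.1999] [-0.5153  0.0305  0.4193]
w plunger_top 0.63 [169.6, 116.4] [ 0.4679 -0.028   0.1031]
w pin_tip 0.75 [100.5, 80.1] [0.468  0.0264 0.0886]
plunger_top 0.66 [327.0, 220.9] [ 0.4721 -0.0291  0.0994]
pin_tip 0.42 [307.6, 246.0] [0.4658 0.0275 0.089 ]
bleed_top 0.41 [296.5, 268.3] [0.4682 0.0513 0.0596]
thumb_nut 0.47 [342.5, 320.1]
brass_coupling 0.52 [367.5, 296.5]
fixture_block_a 0.7 [270.4, 321.4]
```

View pics/s5c.png

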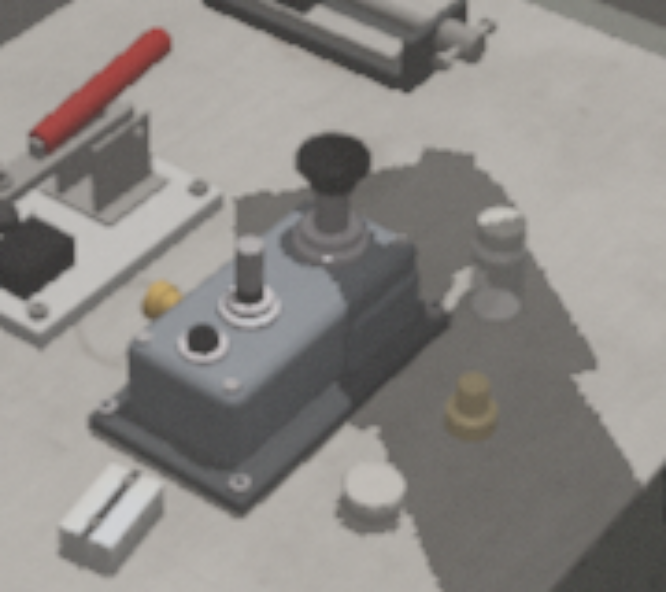

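View pics/w5.png

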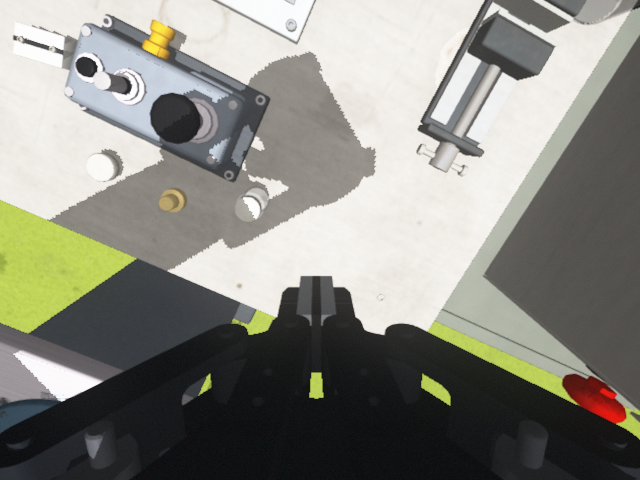

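The side view shows the black band at the pin's foot at (249,294). The pin tip measures z = 0.0886 m by wrist depth and 0.089 m by side depth, against 0.088 m for fully out. The plunger head is up at z = 0.103 m, the bystanders stand where they were, and the robot is clear. Handing in.

```bash
python3 -c "
from workcell import manip
print(manip.sign_off())"
```

```text
the job is handed in; nothing more can be done
None
```

I pushed the plunger down five times with the closed fingertips, letting it spring back each time, then drew the arm clear and handed in at about 7.5 s of the 42 s. The hand-in reports no verdict.

**Strokes:** each one reached the bottom or within 1 mm of it, with at most 31 N at the wrist.

**Last checks before handing in:**
- **Pin:** the tip stands at 88.6 to 89 mm in two views (88 mm is fully out), with the black band showing.
- **Plunger:** up, at 103 mm by the wrist camera. The side camera read 99.4 mm, just under 3 mm low. I take that as depth and calibration error, because the picture shows the plunger up.
- **Bleed button:** at 59.6 mm against a nominal 60, so not pressed. The wrist view gave no detection for it.
- **Bystanders:** all four stand upright. The thumb nut, coupling and block are within about 2 pixels of where they were. The network missed the vial in the last side picture, but it is plainly visible there, upright in its place.

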